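# Unstack the analyser spares into their test docks

## Task

Spare modules for the gas analyser are piled on the desk: take the pile apart from the top down, one module at a time, and set each flat and upright in the test dock whose recess has its own outline and size: the round gauge first, then the square sensor block, the long narrow valve block, and last the large pump case. Each must sit fully down on the floor of its dock inside the rim (either way round is fine) and be let go before the next is moved. Set them down gently, never dropping one, and leave the mug and the gel bottle where they stand.

Things in the scene. Friction and masses are not known exactly. Their poses are not given: they have to be found in the camera images.
- gauge_center (a point): Round steel pressure gauge, an upright cylinder 42 mm across and 45 mm tall with a white dial on its top face; top of the stack, on the sensor block. Point at its centre, half-way up (22.5 mm above its underside); z up along its axis. About 0.15 kg.
- sensor_center (a point): White plastic sensor block, 46 x 46 mm and 45 mm tall; second from the top, on the valve block. Point at its centre, half-way up; x and y square to its sides, z up. About 0.2 kg.
- manifold_center (a point): Aluminium valve block, 100 mm (its x) by 48 mm (its y), 45 mm tall, with a brass port 6 mm proud on each x end; third from the top, on the pump case. Point at its centre, half-way up; z up. About 0.4 kg.
- pump_center (a point): Grey painted pump case with black side vents, 130 mm (its x) by 64 mm (its y), 48 mm tall, brass ports 6 mm proud on the x ends; bottom of the stack, on the desk. Point at its centre, half-way up (24 mm); z up. About 0.7 kg.
- dock_round: Round dock, place of the gauge: recess 58 mm across inside the rim. Fixed to the desk. Black rim, light grey floor: the floor's top is 6 mm over the desk, the rim's top 12 mm over the desk (so 6 mm above the floor), rim 4 mm thick; a flat black seal ring with a brass dot marks the middle of the floor. Origin: centre of the recess, on the desk (z = 0); z up. A small port block (22 mm long, 30 wide, 12 high) with a brass nipple sticks out of its +x end.
- dock_square: Square dock, place of the sensor block: recess 62 x 62 mm, sides along its x and y. Fixed to the desk. Black rim, light grey floor: the floor's top is 6 mm over the desk, the rim's top 12 mm over the desk (so 6 mm above the floor), rim 4 mm thick; a flat black seal ring with a brass dot marks the middle of the floor. Origin: centre of the recess, on the desk (z = 0); z up. A small port block (22 mm long, 30 wide, 12 high) with a brass nipple sticks out of its +x end.
- dock_narrow: Smaller rectangular dock, place of the valve block: recess 116 mm (x) by 64 mm (y). Fixed to the desk. Black rim, light grey floor: the floor's top is 6 mm over the desk, the rim's top 12 mm over the desk (so 6 mm above the floor), rim 4 mm thick; a flat black seal ring with a brass dot marks the middle of the floor. Origin: centre of the recess, on the desk (z = 0); z up. A small port block (22 mm long, 30 wide, 12 high) with a brass nipple sticks out of its +x end.
- dock_long: Large rectangular dock, place of the pump case: recess 146 mm (x) by 80 mm (y). Fixed to the desk. Black rim, light grey floor: the floor's top is 6 mm over the desk, the rim's top 12 mm over the desk (so 6 mm above the floor), rim 4 mm thick; a flat black seal ring with a brass dot marks the middle of the floor. Origin: centre of the recess, on the desk (z = 0); z up. A small port block (22 mm long, 30 wide, 12 high) with a brass nipple sticks out of its +x end.
- mug_center (a point): White mug, 76 mm across, 85 mm tall, a loose bystander beyond the docks. Point on its axis, 42.5 mm up.
- gel_bottle_center (a point): White pump bottle of hand gel with a grey pump head, 60 mm across, 155 mm tall, a loose bystander beyond the docks. Point on its axis, 60 mm up.
There are look-alikes about, which are no part of the job. What is shaped like the part that bears sensor_center but brown is not meant.

How it is judged:
By the outcome, as a careful person would: the job done as asked, in the order asked, and still so for the second after the job is handed in, with the robot touching nothing.
It also fails if it takes over 96 s, if anything falls off the work surface, if the arm or the gripper's body presses on something with over 40 N, if the wrist force passes 120 N, or if a joint passes its speed limit or range.

## Robot

A 7-joint arm with a two-finger parallel gripper is mounted at the origin on the work surface. World frame = base frame: x ahead of the robot, y to its left, z up, the work surface at z = 0. Lengths are in m, angles in rad, forces in N, time in s.
With the tool pointing down it reaches from about 0.425 to 0.875 m from the base axis. Payload 9.9 kg.
Tool frame: the origin (TCP) lies at the very end of the fingers, on their centre line; the grasp point (between the pads) lies 19 mm behind it (ctrl.grip_point_offset is the x of the grasp point in the tool frame, in m); x points along the fingers, z is the direction in which the jaws open and shut, and the axes are right-handed (so a half turn about x gives the same grasp; the last joint's range is limited). The gripper opens to 85 mm and grips with 20 to 120 N. Pads are 22 mm wide; open, the fingers measure 114 mm over their backs; the gripper's body (76 mm by 85 mm) begins 54 mm behind the grasp point. The pads swing forward as they close: fully open they stand 13 mm farther back than shut.
Start: joints at [-0.084, 0.576, 0.025, 1.437, -0.015, 1.129, -0.057], TCP at [0.675, 0, 0.231] pointing down, gripper open.
Joint ranges: [-2.76, 2.76], [-0.34, 2.15], [-1.52, 1.57], [0.19, 2.46], [-1.09, 4.23], [0.17, 1.99], [-2.82, 2.82]. Speed limits (rad/s): [2.22, 2.22, 3.01, 3.01, 3.14, 3.14, 3.14].

## Interface

Orientations are given as a unit quaternion [x, y, z, w].
In Python, from plant import ctrl gives the robot as it stands.
- The arm moves only by the tool drive_tool, never from a script. Its argument "series" is a list of rows, each a list of 3 entries, a list of its own where there are three numbers: the shift along the tool's x, y, z in mm, then the turn, a rotation vector about the tool's x, y, z in rad, then the finger opening in mm, from 0 to 85.4. In form: [[[dx, dy, dz], [rx, ry, rz], claw], ...]. A call has 1 to 10 rows; each row is the pose to reach, as a shift and turn from the pose commanded when the call began, along the tool's axes at that moment; what a row does not reach only later rows make up. A row lasts 1/8 s, in which the tool goes at most 62.5 mm and 10.7 degrees, less where a joint would pass 70% of its speed; a pose out of reach is approached as far as the arm can. A call with a gripper value outside its range is refused whole. The fingers move at their own pace and stop on an object; the grip force is fixed at half the most. Time passes only in rows, so rows that repeat a pose let the fingers close. It gives the time, the measured TCP pose, the force and the opening at its end, in the units of the state.
- ctrl.state(): the state, without advancing time (a new reading comes with each control period).
- ctrl.get_image(name): name is "scene" or "side" or "wrist"; returns the picture (384x512x3 uint8, red, green, blue); there is no depth.
- ctrl.camera_info(name): a dict with "camera_matrix" (3x3 intrinsics, pixels), "xyz" and "attitude" of the camera in the world. Camera axes: x right, y up, looking along -z (the intrinsics and any distortion apply to the point x, -y, -z); pixel columns grow to the right and rows downward; lengths in m; the calibration is good to about 2 mm. A picture is of the moment at which its call begins: read the wrist's pose just before it. camera_info takes no time and is no camera call; for the wrist camera it gives the pose at the moment of the call.
- ctrl.hand_in(): hands the job in, once; it reports no verdict.
The state is a dict: "time_s": time; "qpos": joint angles; "dq": joint speeds; "joint_efforts": joint torques, N m; "eef_pos": TCP position; "tool_rot": TCP orientation; "contact_force": force on the tool from outside, world axes, zero at the start; "torque": the same for the moment, N m; "finger_gap": opening from 0.0 (shut) to 1.0 (fully open).
Only numpy, scipy, OpenCV 4.12 (cv2) and the standard library are available. Lean on these libraries where they do the work, as an engineer would, in place of code of your own. Each camera call takes 0.05 s, during which the arm holds its last target.

## Working session

There is one attempt and no reset: what is moved stays moved. The work goes in short steps, Python scripts to look and compute and a tool call to move; the robot and the scene stay as the last step left them, time stands still between calls to the robot, and variables do not carry over. Pictures are saved under pics/ and viewed, and the job is handed in when it is done.

Besides the shell and the picture viewer there is one more tool, called after ">>>" as name([rows], argument=value, ...), one row to a line, values as JSON. drive_tool: Moves the arm, as the interface text tells. Its arguments: {"type":"object","properties":{"series":{"type":"array","items":{"type":"array"}}},"required":["series"]}

```bash
mkdir -p pics; ls; python3 - <<'E'
from plant import ctrl
import cv2,json
s=ctrl.state();print({k:s[k] for k in('time_s','eef_pos','tool_rot','contact_force','finger_gap')},ctrl.grip_point_offset)
for n in('scene','side','wrist'):
    i=ctrl.camera_info(n);print(n,i)
    cv2.imwrite(f'pics/{n}0.png',cv2.cvtColor(ctrl.get_image(n),cv2.COLOR_RGB2BGR))
E
```

```text
pics
{'time_s': 0.0, 'eef_pos': array([6.74529819e-01, 2.20774682e-05, 2.30435923e-01]), 'tool_rot': array([-3.88346560e-05,  7.07704564e-01, -1.13387891e-06,  7.06508491e-01]), 'contact_force': array([-0.49175893, -0.05308704,  0.15898464]), 'finger_gap': 0.9983454968707284} -0.0187
scene {'camera_matrix': array([[383.22651798,   0.        , 262.99242744],
       [  0.        , 383.22651798, 180.23011158],
       [  0.        ,   0.        ,   1.        ]]), 'xyz': array([1.11228448, 0.26598972, 0.70004546]), 'attitude': array([0.20198546, 0.33753285, 0.77521746, 0.4942786 ])}
side {'camera_matrix': array([[455.65450264,   0.        , 249.53528573],
       [  0.        , 455.65450264, 195.07190465],
       [  0.        ,   0.        ,   1.        ]]), 'xyz': array([0.19907834, 0.69520166, 1.1332853 ]), 'attitude': array([-0.08403052,  0.32143305,  0.91216282, -0.23995555])}
wrist {'camera_matrix': array([[333.50394719,   0.        , 254.98316162],
       [  0.        , 333.50394719, 193.83648747],
       [  0.        ,   0.        ,   1.        ]]), 'xyz': array([0.67533974, 0.08221354, 0.37225901]), 'attitude': array([-1.61348834e-01,  7.23534015e-04, -2.29175619e-04,  9.86897146e-01])}
```

View pics/scene0.png

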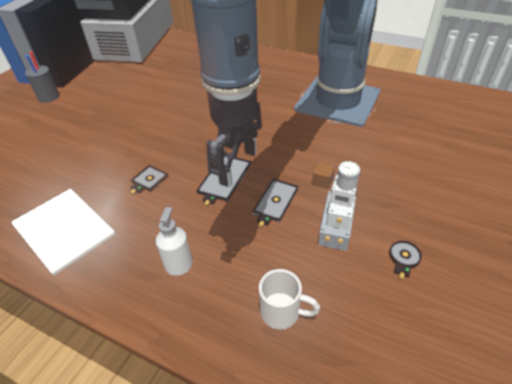

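View pics/side0.png

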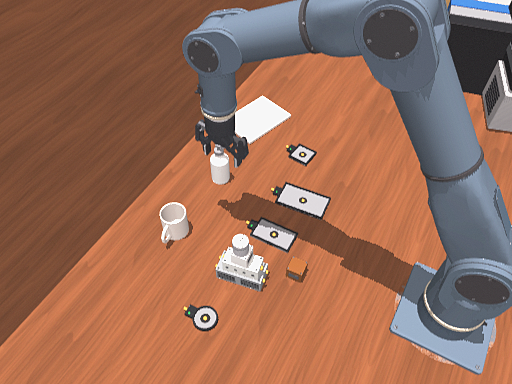

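View pics/wrist0.png

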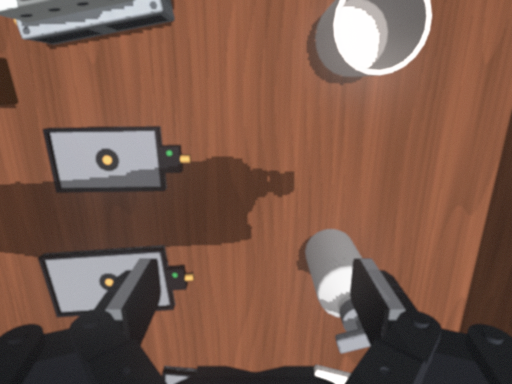

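```bash
cat > h.py <<'E'
import cv2,numpy as np
from scipy.spatial.transform import Rotation as R
def save(im,name,box=None,s=1):
    if box: x0,y0,x1,y1=box; im=im[y0:y1,x0:x1]
    im=cv2.resize(im,None,fx=s,fy=s,interpolation=cv2.INTER_CUBIC)
    cv2.imwrite('pics/'+name,im)
def ray(info,u,v):
    K=info['camera_matrix'];d=np.array([(u-K[0,2])/K[0,0],-(v-K[1,2])/K[1,1],-1])
    return np.array(info['xyz']),R.from_quat(info['attitude']).apply(d)
def px2w(info,u,v,z):
    o,d=ray(info,u,v);return o+d*(z-o[2])/d[2]
def proj(info,P):
    K=info['camera_matrix'];p=R.from_quat(info['attitude']).inv().apply(np.atleast_2d(P)-info['xyz'])
    return np.c_[K[0,0]*p[:,0]/-p[:,2]+K[0,2],K[1,1]*p[:,1]/p[:,2]+K[1,2]]
E
python3 - <<'E'
from h import *
a=cv2.imread('pics/scene0.png');save(a,'s1.png',(290,140,440,290),5) if 0 else save(a,'s1.png',(300,150,430,280),4.6)
save(a,'s2.png',(120,140,310,240),4)
b=cv2.imread('pics/side0.png');save(b,'d1.png',(170,220,320,340),5)
save(b,'d2.png',(230,130,340,260),4.6)
save(cv2.imread('pics/wrist0.png'),'w1.png',(0,0,220,150),3.5)
E
```

```text
(no output)
```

View pics/s1.png

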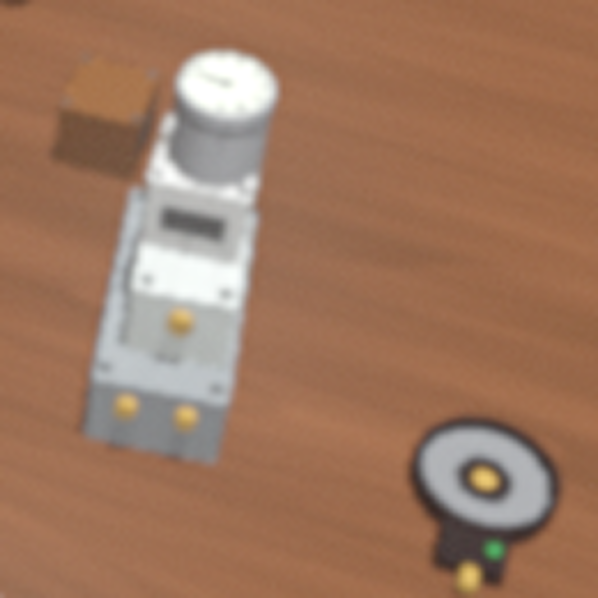

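View pics/s2.png

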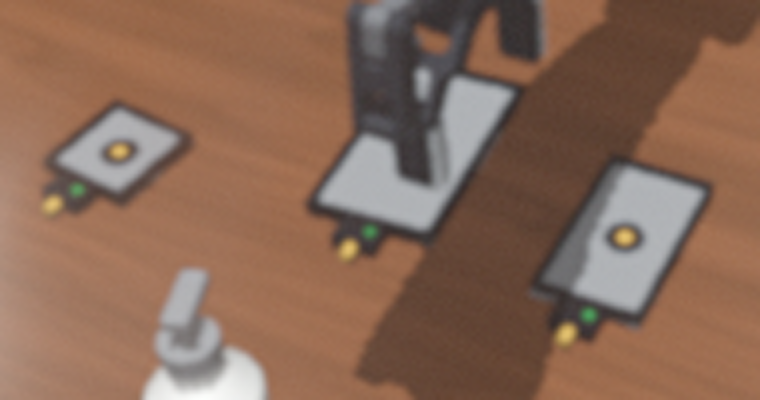

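View pics/d1.png

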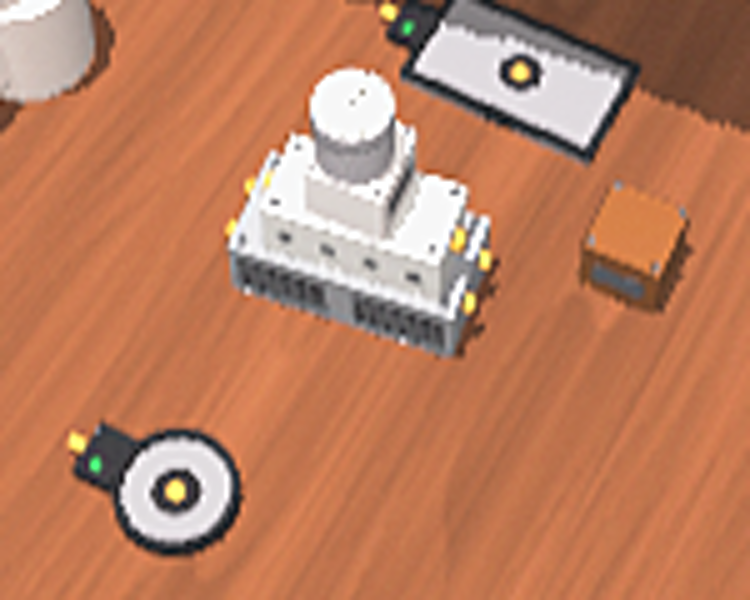

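View pics/d2.png

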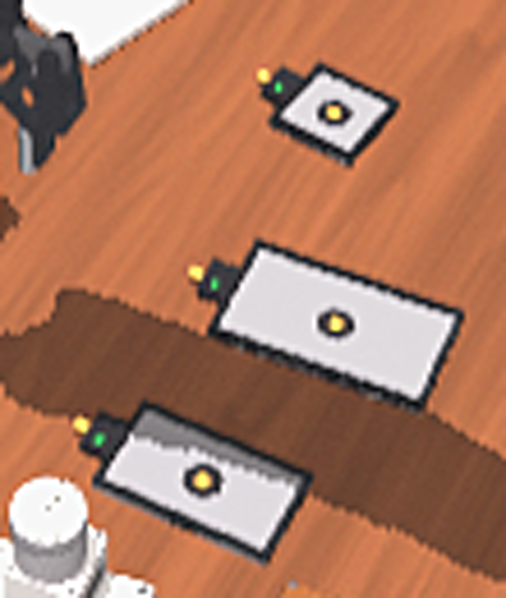

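View pics/w1.png

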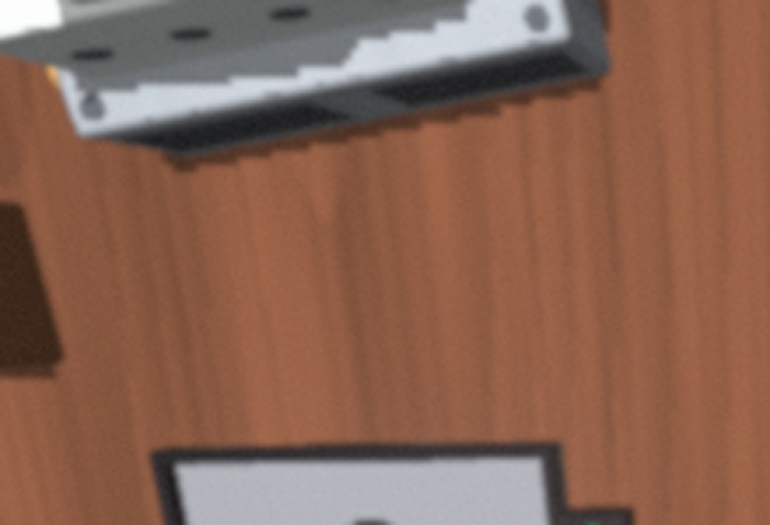

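```bash
python3 - <<'E'
from h import *
from plant import ctrl
I={n:ctrl.camera_info(n) for n in('scene','side','wrist')}
D=lambda x,y:(230+x/4.6,130+y/4.6)
S2=lambda x,y:(120+x/4,140+y/4)
S1=lambda x,y:(300+x/4.6,150+y/4.6)
D1=lambda x,y:(170+x/5,220+y/5)
np.set_printoptions(precision=4,suppress=True)
def P(l,n,uv,z): print(l,n,px2w(I[n],*uv,z))
P('round','side',D1(176,490),.007);P('round','scene',S1(486,480),.007);P('round nip','side',D1(77,442),.007)
P('narrow','side',D(203,481),.007);P('narrow','scene',S2(625,237),.007);P('narrow','wrist',(107,160),.007)
P('long','side',D(336,323),.007);P('long','wrist',(109,282),.007)
P('square','side',D(334,112),.007);P('square','scene',S2(120,151),.007)
for nm,cs in dict(narrow=[(145,405),(310,480),(268,560),(95,480)],long=[(258,242),(462,314),(420,407),(212,333)],square=[(320,65),(398,103),(350,163),(272,123)]).items():
    c=np.array([px2w(I['side'],*D(*p),.012) for p in cs])
    v=c[0]-c[1]+c[3]-c[2];w=c[0]-c[3]+c[1]-c[2]
    print(nm,c.mean(0),'len',np.linalg.norm(v)/2,np.linalg.norm(w)/2,'yaw x',np.degrees(np.arctan2(v[1],v[0])),np.degrees(np.arctan2(w[1],w[0])))
P('gauge','side',D1(352,104),.183);P('gauge','scene',S1(226,88),.183)
# pump top corners z .048
for nm,n,f,z,cs in [('pump','side',D1,.048,[(232,250),(455,320),(490,222),(272,152)]),('valve','side',D1,.093,[(262,212),(443,255),(467,187),(293,135)]),('pumpS','scene',S1,.048,[(93,380),(222,403),(257,205),(130,190)])]:
    c=np.array([px2w(I[n],*f(*p),z) for p in cs]);print(nm,c,c.mean(0))
E
```

```text
round side [0.542  0.3208 0.007 ]
round scene [0.5458 0.3216 0.007 ]
round nip side [0.6021 0.3241 0.007 ]
narrow side [0.5062 0.0009 0.007 ]
narrow scene [0.5114 0.0007 0.007 ]
narrow wrist [ 0.5094 -0.0006  0.007 ]
long side [ 0.487  -0.1588  0.007 ]
long wrist [ 0.4895 -0.1585  0.007 ]
square side [ 0.5736 -0.339   0.007 ]
square scene [ 0.5779 -0.3372  0.007 ]
narrow [0.5048 0.0032 0.012 ] len 0.12197283093203577 0.06753563894855981 yaw x 0.21408671861292403 -88.46135535028428
long [ 0.4853 -0.1556  0.012 ] len 0.14944331564103502 0.08731528440294124 yaw x 4.498784385595493 -84.77037736350675
square [ 0.5708 -0.3338  0.012 ] len 0.06769734392988887 0.07233301533393333 yaw x -6.540221356029654 -94.04082989475425
gauge side [0.5224 0.1669 0.183 ]
gauge scene [0.5282 0.1671 0.183 ]
pump [[0.5776 0.2047 0.048 ]
 [0.4528 0.1823 0.048 ]
 [0.4645 0.1209 0.048 ]
 [0.5911 0.1413 0.048 ]] [0.5215 0.1623 0.048 ]
valve [[0.5602 0.1982 0.093 ]
 [0.4655 0.1739 0.093 ]
 [0.474  0.132  0.093 ]
 [0.5706 0.1496 0.093 ]] [0.5176 0.1634 0.093 ]
pumpS [[0.5981 0.1425 0.048 ]
 [0.5862 0.2008 0.048 ]
 [0.4558 0.1809 0.048 ]
 [0.4722 0.1185 0.048 ]] [0.5281 0.1607 0.048 ]
```

>>> drive_tool([
  [[-30,167,-150],[1.396,0,0],85],
  [[-30,167,-150],[1.396,0,0],85],
  [[-30,167,-150],[1.396,0,0],85],
  [[-30,167,-150],[1.396,0,0],85],
  [[-30,167,-150],[1.396,0,0],85],
  [[-30,167,-150],[1.396,0,0],85],
  [[-30,167,-150],[1.396,0,0],85],
  [[-30,167,-150],[1.396,0,0],85],
  [[-30,167,-150],[1.396,0,0],85],
  [[-30,167,-150],[1.396,0,0],85],
])

```text
time_s: 1.4
eef_pos: [0.5249, 0.167, 0.2612]
tool_rot: [0.454, 0.542, -0.454, 0.542]
contact_force: [0.4, 0.6, -0.1]
finger_gap: 0.997
```

```bash
cat > snap.py <<'E'
import sys
from h import *
from plant import ctrl
tag=sys.argv[1]
s=ctrl.state();print('t',s['time_s'],'pos',s['eef_pos'].round(4),'F',s['contact_force'].round(1),'gap',round(s['finger_gap'],3),'q7',s['qpos'][6].round(2))
r=R.from_quat(s['tool_rot']).as_matrix();print('tool y',r[:,1].round(4),'tool z',r[:,2].round(4),'jaw yaw',np.degrees(np.arctan2(r[1,2],r[0,2])).round(2))
import pickle
for n in sys.argv[2:]:
    i=ctrl.camera_info(n);im=ctrl.get_image(n)[:,:,::-1];cv2.imwrite(f'pics/{tag}_{n}.png',im)
    pickle.dump(i,open(f'pics/{tag}_{n}.pkl','wb'))
E
python3 snap.py a wrist
```

```text
t 1.4 pos [0.5249 0.167  0.2612] F [ 0.4  0.6 -0.1] gap 0.997 q7 -1.63
tool y [ 9.844e-01  1.760e-01 -3.000e-04] tool z [ 0.176  -0.9844  0.    ] jaw yaw -79.86
```

View pics/a_wrist.png

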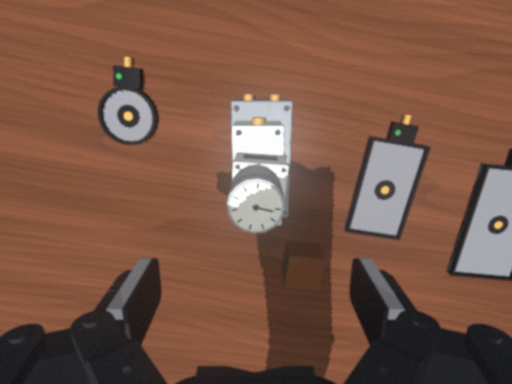

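```bash
python3 - <<'E'
from h import *
save(cv2.imread('pics/a_wrist.png'),'a1.png',(210,85,320,235),4)
E
```

```text
(no output)
```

View pics/a1.png

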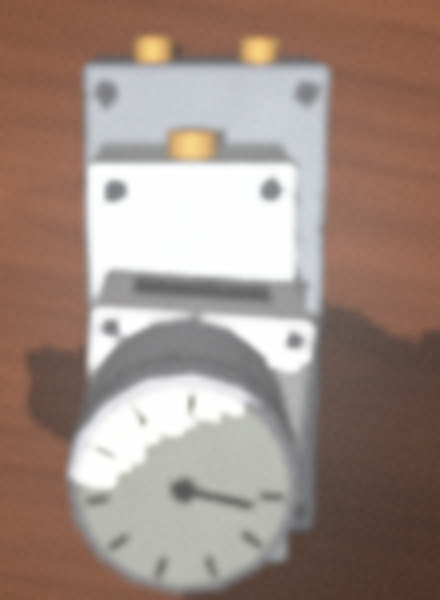

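```bash
cat > m.py <<'E'
import pickle
from h import *
np.set_printoptions(precision=4,suppress=True)
def L(t,n='wrist'): return pickle.load(open(f'pics/{t}_{n}.pkl','rb'))
E
python3 - <<'E'
from m import *
i=L('a');A=lambda x,y:(210+x/4,85+y/4)
print(i['xyz'],'gauge',px2w(i,*A(183,484),.183))
for nm,z,cs in[('sensor',.138,[(93,308),(316,320)]),('valve',.093,[(90,163),(295,163)]),('pump',.048,[(85,66),(330,66)])]:
    a,b=[px2w(i,*A(*c),z) for c in cs];d=a-b;print(nm,a,b,(a+b)/2,np.linalg.norm(d),np.degrees(np.arctan2(d[1],d[0])))
for n,u,v in[('round',128.5,116.5),('narrow',385,190),('long',498,225)]:print(n,px2w(i,u,v,.007))
def dk(nm,cs):
    c=np.array([px2w(i,*p,.012) for p in cs]);print(nm,c.mean(0),[np.degrees(np.arctan2(*(q)[1::-1])).round(1) for q in(c[0]-c[3],c[1]-c[2])],[np.linalg.norm(q).round(4) for q in(c[0]-c[3],c[1]-c[0])])
dk('narrow',[(371,138),(429,148),(400,238),(346,232)])
E
```

```text
[0.6061 0.1818 0.4029] gauge [0.5246 0.1667 0.183 ]
sensor [0.5423 0.1883 0.138 ] [0.5477 0.1432 0.138 ] [0.545  0.1657 0.138 ] 0.04541338023507174 96.93831633561622
valve [0.5649 0.1953 0.093 ] [0.5731 0.149  0.093 ] [0.569  0.1722 0.093 ] 0.04701497539819245 100.0915941105558
pump [0.583  0.2023 0.048 ] [0.594  0.1404 0.048 ] [0.5885 0.1714 0.048 ] 0.06291001106569337 100.09250101850309
round [0.5428 0.3196 0.007 ]
narrow [ 0.5086 -0.0004  0.007 ]
long [ 0.4884 -0.1585  0.007 ]
narrow [0.5086 0.0002 0.012 ] [np.float64(1.3), np.float64(1.4)] [np.float64(0.1222), np.float64(0.0709)]
```

>>> drive_tool([
  [[50,0,0],[0,0,0],85],
  [[90,0,0],[0,0,0],85],
  [[110,0,0],[0,0,0],85],
  [[110,0,0],[0,0,0],85],
  [[110,0,0],[0,0,0],55],
  [[110,0,0],[0,0,0],30],
  [[110,0,0],[0,0,0],30],
  [[110,0,0],[0,0,0],30],
  [[110,0,0],[0,0,0],30],
  [[110,0,0],[0,0,0],30],
])

```text
time_s: 2.7
eef_pos: [0.5256, 0.167, 0.1525]
tool_rot: [0.455, 0.541, -0.454, 0.542]
contact_force: [-1.1, -0.3, 6.2]
finger_gap: 0.476
```

>>> drive_tool([
  [[0,0,0],[0,0,0],30],
  [[-5,0,0],[0,0,0],30],
  [[-15,0,0],[0,0,0],30],
  [[-50,0,0],[0,0,0],30],
  [[-50,0,0],[0,0,0],30],
  [[-50,0,0],[0,0,0],30],
])

```text
time_s: 3.45
eef_pos: [0.5247, 0.1671, 0.2012]
tool_rot: [0.454, 0.542, -0.454, 0.542]
contact_force: [0.1, 0.4, -2.6]
finger_gap: 0.474
```

```bash
python3 snap.py b wrist side
```

```text
t 3.45 pos [0.5247 0.1671 0.2012] F [ 0.1  0.4 -2.6] gap 0.474 q7 -1.6
tool y [ 9.847e-01  1.742e-01 -1.000e-04] tool z [ 1.742e-01 -9.847e-01 -2.000e-04] jaw yaw -79.97
```

View pics/b_wrist.png

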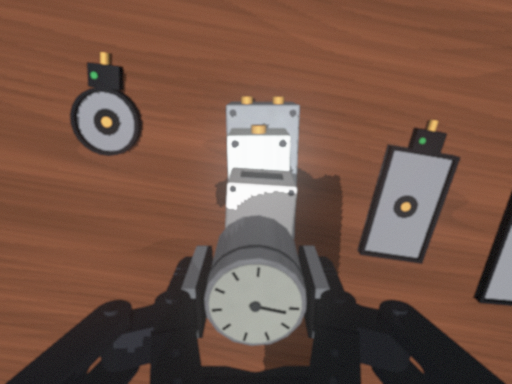

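View pics/b_side.png

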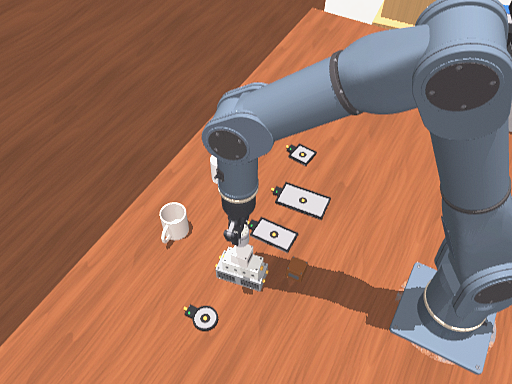

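```bash
cat >> m.py <<'E'
def delta(target,jawyaw=None):
    """tool-frame shift mm to world target"""
    from plant import ctrl
    s=ctrl.state();r=R.from_quat(s['tool_rot']).as_matrix()
    sh=(r.T@(np.array(target)-s['eef_pos']))*1000
    a=None
    if jawyaw is not None:
        a=-(jawyaw-np.degrees(np.arctan2(r[1,2],r[0,2])));a=np.radians((a+180)%360-180)
    print('shift',sh.round(1),'rx',a)
E
python3 - <<'E'
from m import *
i=L('b');print(px2w(i,106.5,122,.007),'gauge top',px2w(i,255.5,306,.232))
print('narrow',px2w(i,406,206.5,.007))
delta([.5428,.3196,.05]);delta([.5428,.3196,.0205])
E
```

```text
[0.5433 0.32   0.007 ] gauge top [0.5232 0.1669 0.232 ]
narrow [ 0.5089 -0.0005  0.007 ]
shift [ 150.5   44.9 -147.1] rx None
shift [ 180.    44.9 -147.1] rx None
```

>>> drive_tool([
  [[0,15,-49],[0,0,0],30],
  [[0,30,-98],[0,0,0],30],
  [[40,46,-147],[0,0,0],30],
  [[90,46,-147],[0,0,0],30],
  [[130,46,-147],[0,0,0],30],
  [[160,46,-147],[0,0,0],30],
  [[160,46,-147],[0,0,0],30],
])

```text
time_s: 4.42
eef_pos: [0.5428, 0.3187, 0.0383]
tool_rot: [0.452, 0.542, -0.456, 0.541]
contact_force: [0.6, 0.1, -1.7]
finger_gap: 0.478
```

```bash
python3 snap.py c wrist
```

```text
t 4.425 pos [0.5428 0.3187 0.0383] F [ 0.6  0.1 -1.7] gap 0.478 q7 -1.75
tool y [ 0.9847  0.1739 -0.0056] tool z [ 0.1739 -0.9848  0.0024] jaw yaw -79.98
```

View pics/c_wrist.png

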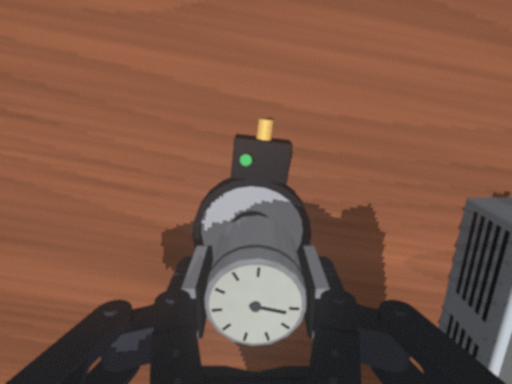

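>>> drive_tool([
  [[8,0,-1],[0,0,0],30],
  [[14,0,-1],[0,0,0],30],
  [[17,0,-1],[0,0,0],30],
  [[19,0,-1],[0,0,0],30],
  [[20,0,-1],[0,0,0],30],
  [[20,0,-1],[0,0,0],30],
])

```text
time_s: 5.22
eef_pos: [0.5446, 0.3208, 0.0213]
tool_rot: [0.454, 0.542, -0.454, 0.542]
contact_force: [-0.1, -0.3, -2.8]
finger_gap: 0.475
```

>>> drive_tool([
  [[0.7,0,0],[0,0,0],30],
  [[1.4,0,0],[0,0,0],30],
  [[1.4,0,0],[0,0,0],30],
])

```text
time_s: 5.6
eef_pos: [0.5447, 0.3208, 0.0206]
tool_rot: [0.455, 0.542, -0.454, 0.542]
contact_force: [-2.1, -0.7, 6.3]
finger_gap: 0.478
```

Contact (+6 N): on the floor. Opening and retreating.

>>> drive_tool([
  [[1,0,0],[0,0,0],50],
  [[0,0,0],[0,0,0],60],
  [[0,0,0],[0,0,0],85],
  [[0,0,0],[0,0,0],85],
  [[0,0,0],[0,0,0],85],
  [[-30,0,0],[0,0,0],85],
  [[-80,0,0],[0,0,0],85],
  [[-140,0,0],[0,0,0],85],
  [[-200,0,0],[0,0,0],85],
  [[-200,0,0],[0,0,0],85],
])

```text
time_s: 6.85
eef_pos: [0.547, 0.3216, 0.2251]
tool_rot: [0.458, 0.541, -0.451, 0.543]
contact_force: [0.7, 0.5, -0.1]
finger_gap: 0.998
```

```bash
python3 snap.py d wrist side; python3 - <<'E'
from m import *
delta([.522,.1632,.22],-83)
save(cv2.imread('pics/d_side.png'),'d_s.png',(160,220,320,340),4)
E
```

```text
t 6.85 pos [0.547  0.3216 0.2251] F [ 0.7  0.5 -0.1] gap 0.998 q7 -1.82
tool y [0.9848 0.1735 0.0084] tool z [ 0.1736 -0.9848 -0.0036] jaw yaw -80.01
shift [  0.  -49.6 151.4] rx 0.05280804862338415
```

View pics/d_wrist.png

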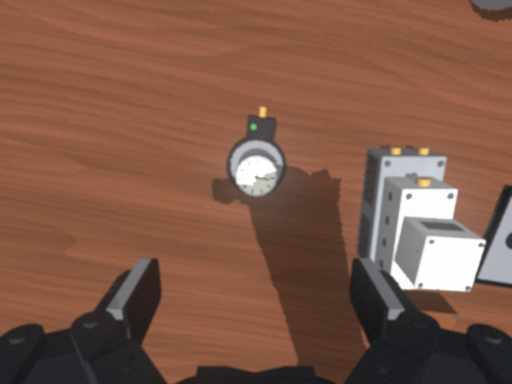

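View pics/d_s.png

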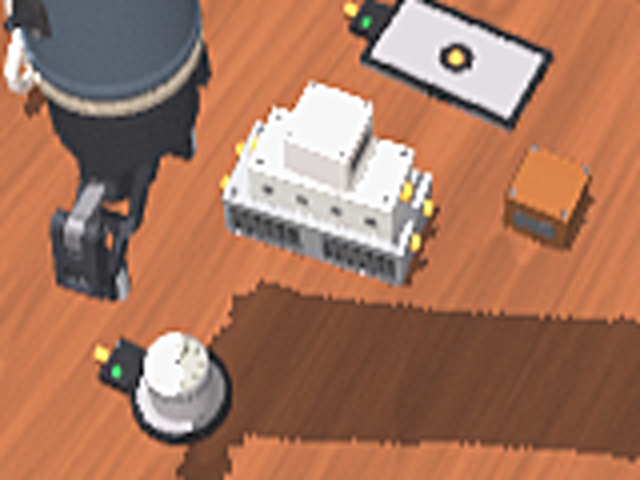

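>>> drive_tool([
  [[0,-16,50],[0.05,0,0],85],
  [[0,-33,100],[0.05,0,0],85],
  [[0,-49,151],[0.05,0,0],85],
  [[0,-49,151],[0.05,0,0],85],
  [[0,-49,151],[0.05,0,0],85],
])

```text
time_s: 7.58
eef_pos: [0.5221, 0.1639, 0.2188]
tool_rot: [0.467, 0.531, -0.468, 0.53]
contact_force: [-0.6, 1.0, 0.3]
finger_gap: 0.994
```

```bash
python3 snap.py e wrist; python3 - <<'E'
from m import *
save(cv2.imread('pics/e_wrist.png'),'e1.png',(190,85,330,275),3.15)
E
```

```text
t 7.575 pos [0.5221 0.1639 0.2188] F [-0.6  1.   0.3] gap 0.994 q7 -1.64
tool y [ 0.9922  0.1245 -0.0019] tool z [ 0.1245 -0.9922  0.    ] jaw yaw -82.85
```

View pics/e1.png

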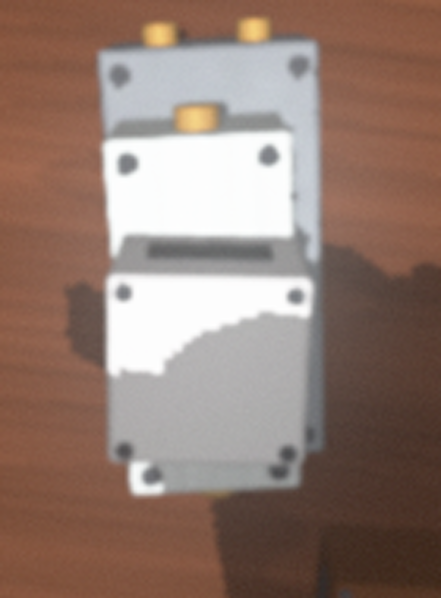

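```bash
python3 - <<'E'
from m import *
i=L('e');A=lambda p:(190+p[0]/3.15,85+p[1]/3.15)
for nm,z,cs in[('sensor',.138,[(106,275),(314,276),(303,463),(108,464)]),('sensor screws',.138,[(124,293),(296,297),(288,453),(124,452)])]:
    c=np.array([px2w(i,*A(p),z) for p in cs]);print(nm,c,c.mean(0))
    ang=lambda q:np.degrees(np.arctan2(q[1],q[0]))
    print(ang(c[0]-c[1]),ang(c[3]-c[2]),ang(c[0]-c[3]),ang(c[1]-c[2]))
for nm,z,cs in[('valve',.093,[(103,142),(293,130)]),('pump',.048,[(99,51),(317,41)])]:
    a,b=[px2w(i,*A(c),z) for c in cs];d=a-b;print(nm,(a+b)/2,np.linalg.norm(d),ang(d))
delta([.522,.1632,.151])
E
```

```text
sensor [[0.5424 0.1885 0.138 ]
 [0.5478 0.1434 0.138 ]
 [0.5032 0.1389 0.138 ]
 [0.4973 0.1838 0.138 ]] [0.5227 0.1636 0.138 ]
96.82305921377687 97.42816272741106 5.975215054706174 5.756319714640945
sensor screws [[0.5389 0.1842 0.138 ]
 [0.5426 0.1466 0.138 ]
 [0.5052 0.1427 0.138 ]
 [0.5008 0.1804 0.138 ]] [0.5219 0.1635 0.138 ]
95.72266197163093 96.7234345782327 5.702507190970825 5.879116982403574
valve [0.5688 0.1718 0.093 ] 0.04795093639770503 100.6853007071455
pump [0.5886 0.1716 0.048 ] 0.06250916849982009 99.64079953803567
shift [67.8 -0.2  1.5] rx None
```

>>> drive_tool([
  [[50,0,0],[0.015,0,0],85],
  [[90,0,0],[0.015,0,0],85],
  [[112,0,0],[0.015,0,0],85],
  [[112,0,0],[0.015,0,0],85],
  [[112,0,0],[0.015,0,0],60],
  [[112,0,0],[0.015,0,0],45],
  [[112,0,0],[0.015,0,0],35],
  [[112,0,0],[0.015,0,0],35],
  [[112,0,0],[0.015,0,0],35],
  [[112,0,0],[0.015,0,0],35],
])

```text
time_s: 8.88
eef_pos: [0.5233, 0.1639, 0.1091]
tool_rot: [0.473, 0.526, -0.471, 0.527]
contact_force: [0.1, 0.1, 6.0]
finger_gap: 0.529
```

>>> drive_tool([
  [[-8,0,0],[0,0,0],35],
  [[-40,0,0],[0,0,0],35],
  [[-90,0,0],[0,0,0],35],
  [[-110,0,50],[0,0,0],35],
  [[-110,0,110],[0.05,0,0],35],
  [[-110,0,170],[0.1,0,0],35],
  [[-110,0,230],[0.15,0,0],35],
  [[-110,0,290],[0.197,0,0],35],
  [[-110,0,350],[0.197,0,0],35],
  [[-110,0,400],[0.197,0,0],35],
])

```text
time_s: 10.12
eef_pos: [0.566, -0.2365, 0.2184]
tool_rot: [-0.522, -0.477, 0.522, -0.478]
contact_force: [1.2, -0.2, -2.4]
finger_gap: 0.527
```

```bash
python3 snap.py f wrist
```

```text
t 10.125 pos [ 0.566  -0.2365  0.2184] F [ 1.2 -0.2 -2.4] gap 0.527 q7 -1.09
tool y [ 9.961e-01 -8.820e-02  1.000e-04] tool z [-8.820e-02 -9.961e-01  4.000e-04] jaw yaw -95.06
```

View pics/f_wrist.png

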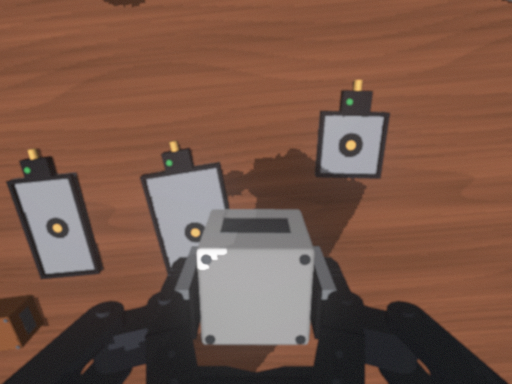

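```bash
python3 - <<'E'
from m import *
i=L('f');im=cv2.imread('pics/f_wrist.png')
save(im,'f1.png',(300,70,410,190),5)
print('sq',px2w(i,350.5,145.5,.007),'long',px2w(i,195.5,232.5,.007),'nar',px2w(i,58,228.5,.007))
c=np.array([px2w(i,*p,.012) for p in[(320.5,111),(389,114),(382,179),(316.5,177.5)]])
ang=lambda q:np.degrees(np.arctan2(q[1],q[0])).round(1)
print(c.mean(0),ang(c[0]-c[3]),ang(c[1]-c[2]),ang(c[0]-c[1]),ang(c[3]-c[2]))
delta([*px2w(i,350.5,145.5,.007)[:2],.06]) 
E
```

```text
sq [ 0.5751 -0.3392  0.007 ] long [ 0.489 -0.16   0.007] nar [ 0.5082 -0.0023  0.007 ]
[ 0.575  -0.3394  0.012 ] -5.1 -4.1 82.5 83.5
shift [159.4  18.8  92.3] rx None
```

View pics/f1.png

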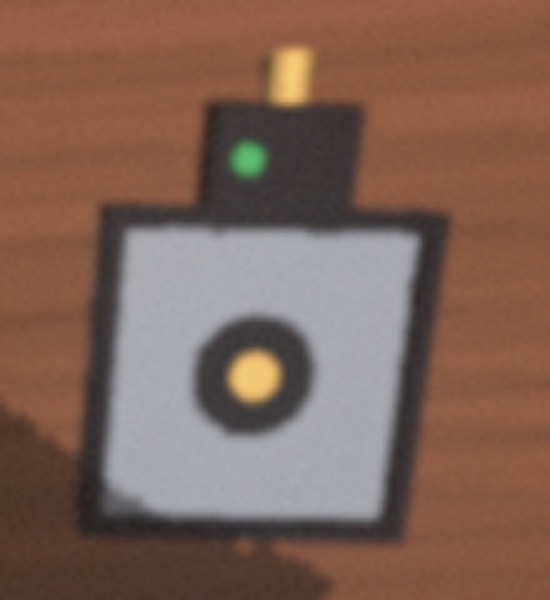

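>>> drive_tool([
  [[0,10,45],[0,0,0],35],
  [[30,20,93],[0,0,0],35],
  [[80,20,93],[0,0,0],35],
  [[130,20,93],[0,0,0],35],
  [[165,20,93],[0,0,0],35],
  [[165,20,93],[0,0,0],35],
  [[165,20,93],[0,0,0],35],
])

```text
time_s: 11.05
eef_pos: [0.5789, -0.3289, 0.0546]
tool_rot: [0.521, 0.477, -0.521, 0.478]
contact_force: [1.0, 0.5, -1.5]
finger_gap: 0.525
```

```bash
python3 snap.py g wrist; python3 -c "
from m import *
delta([.576,-.3392,.022])"
```

```text
t 11.05 pos [ 0.5789 -0.3289  0.0546] F [ 1.   0.5 -1.5] gap 0.525 q7 -0.9
tool y [ 0.9962 -0.0871  0.0016] tool z [-8.710e-02 -9.962e-01  9.000e-04] jaw yaw -95.0
shift [33.  -2.4 10.3] rx None
```

View pics/g_wrist.png

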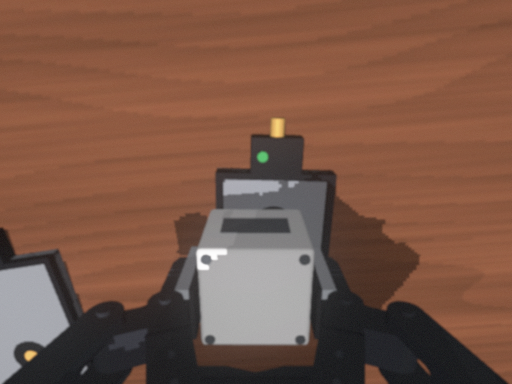

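>>> drive_tool([
  [[0,-2,10],[0,0,0],35],
  [[10,-2,10],[0,0,0],35],
  [[20,-2,10],[0,0,0],35],
  [[28,-2,10],[0,0,0],35],
  [[28,-2,10],[0,0,0],35],
])

```text
time_s: 11.72
eef_pos: [0.5749, -0.3377, 0.0237]
tool_rot: [-0.521, -0.478, 0.521, -0.477]
contact_force: [0.5, -1.2, -1.7]
finger_gap: 0.529
```

>>> drive_tool([
  [[0.7,0,1],[0,0,0],35],
  [[1.4,0,1],[0,0,0],35],
  [[2,0,1],[0,0,0],35],
  [[2,0,1],[0,0,0],35],
])

```text
time_s: 12.22
eef_pos: [0.5753, -0.3392, 0.023]
tool_rot: [0.521, 0.478, -0.521, 0.478]
contact_force: [-0.8, 0.1, -2.0]
finger_gap: 0.53
```

>>> drive_tool([
  [[0.7,0,0],[0,0,0],35],
  [[1.4,0,0],[0,0,0],35],
  [[1.4,0,0],[0,0,0],35],
])

```text
time_s: 12.6
eef_pos: [0.5753, -0.3392, 0.0222]
tool_rot: [0.521, 0.478, -0.521, 0.478]
contact_force: [-1.6, 1.3, 5.8]
finger_gap: 0.526
```

>>> drive_tool([
  [[0.5,0,0],[0,0,0],52],
  [[0,0,0],[0,0,0],60],
  [[0,0,0],[0,0,0],85],
  [[0,0,0],[0,0,0],85],
  [[0,0,0],[0,0,0],85],
  [[-30,0,0],[0,0,0],85],
  [[-80,0,0],[0,0,0],85],
  [[-140,0,0],[0,0,0],85],
  [[-190,0,0],[0,0,0],85],
  [[-190,0,0],[0,0,0],85],
])

```text
time_s: 13.85
eef_pos: [0.5768, -0.3409, 0.2162]
tool_rot: [0.522, 0.475, -0.521, 0.48]
contact_force: [-0.2, 0.1, -1.1]
finger_gap: 0.998
```

```bash
python3 snap.py j wrist; python3 -c "
from m import *
delta([.520,.1635,.212],-79.8)"
```

```text
t 13.85 pos [ 0.5768 -0.3409  0.2162] F [-0.2  0.1 -1.1] gap 0.998 q7 -0.95
tool y [ 0.9962 -0.0874  0.0072] tool z [-0.0874 -0.9962  0.0033] jaw yaw -95.01
shift [   0.5  -99.6 -496.5] rx -0.265210525660025
```

View pics/j_wrist.png

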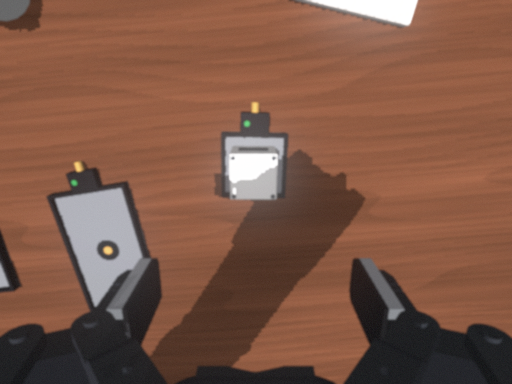

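>>> drive_tool([
  [[0,-12,-60],[-0.04,0,0],85],
  [[0,-24,-120],[-0.08,0,0],85],
  [[0,-36,-180],[-0.12,0,0],85],
  [[0,-48,-240],[-0.16,0,0],85],
  [[0,-60,-300],[-0.2,0,0],85],
  [[0,-72,-360],[-0.24,0,0],85],
  [[0,-84,-420],[-0.265,0,0],85],
  [[0,-96,-480],[-0.265,0,0],85],
  [[0,-100,-497],[-0.265,0,0],85],
  [[0,-100,-497],[-0.265,0,0],85],
])

```text
time_s: 15.15
eef_pos: [0.5181, 0.1653, 0.2104]
tool_rot: [0.452, 0.543, -0.454, 0.543]
contact_force: [-0.1, -1.5, -0.0]
finger_gap: 0.998
```

>>> drive_tool([
  [[0,0,0],[0,0,0],85],
  [[0,0,0],[0,0,0],85],
])

```text
time_s: 15.4
eef_pos: [0.5193, 0.1625, 0.2115]
tool_rot: [0.454, 0.542, -0.455, 0.542]
contact_force: [0.1, 0.1, -0.4]
finger_gap: 0.999
```

```bash
python3 snap.py k wrist; python3 - <<'E'
from m import *
save(cv2.imread('pics/k_wrist.png'),'k1.png',(190,85,330,275),3.15)
i=L('j')
c=np.array([px2w(i,*p,.051) for p in[(229,152),(278,152),(278,200),(229,200)]]);print('sensor now',c,c.mean(0))
E
```

```text
t 15.4 pos [0.5193 0.1625 0.2115] F [ 0.1  0.1 -0.4] gap 0.999 q7 -1.59
tool y [ 9.848e-01  1.738e-01 -2.000e-04] tool z [ 1.738e-01 -9.848e-01  7.000e-04] jaw yaw -79.99
sensor now [[ 0.6005 -0.3188  0.051 ]
 [ 0.5965 -0.3643  0.051 ]
 [ 0.5492 -0.3611  0.051 ]
 [ 0.5535 -0.3135  0.051 ]] [ 0.5749 -0.3394  0.051 ]
```

View pics/k1.png

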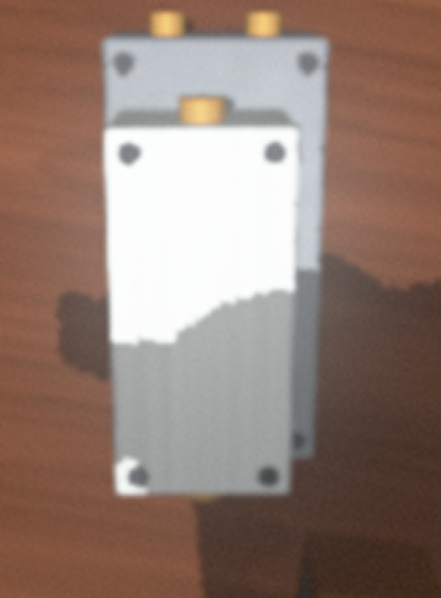

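View pics/k_wrist.png

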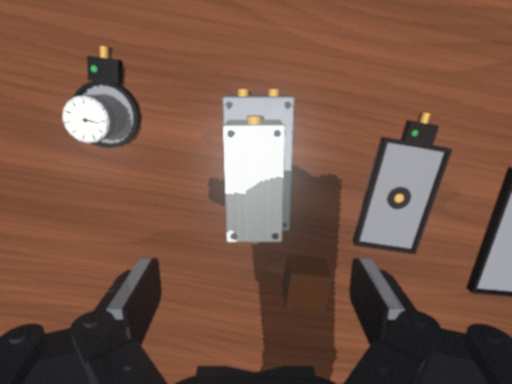

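```bash
python3 - <<'E'
from m import *
i=L('k');A=lambda p:(190+p[0]/3.15,85+p[1]/3.15)
ang=lambda q:np.degrees(np.arctan2(q[1],q[0])).round(1)
for z,cs in[(.093,[(104,128),(298,126),(289,494),(115,494)]),(.048,[(103,38),(328,38),(313,458),(104+8,458)])]:
    c=np.array([px2w(i,*A(p),z) for p in cs]);print(c,c.mean(0),ang(c[0]-c[3]),ang(c[1]-c[2]),ang(c[0]-c[1]))
for p in[(288,258),(330,260),(330,311),(287,310)]:print('brown',px2w(i,*p,.045))
print(px2w(i,399.5,198.5,.007))
i=ctrl_info=None
E
```

```text
[[0.5648 0.1956 0.093 ]
 [0.5734 0.149  0.093 ]
 [0.4753 0.1314 0.093 ]
 [0.4671 0.1785 0.093 ]] [0.5202 0.1636 0.093 ] 10.0 10.2 100.5
[[0.5831 0.2027 0.048 ]
 [0.594  0.1408 0.048 ]
 [0.4675 0.1185 0.048 ]
 [0.4564 0.1815 0.048 ]] [0.5252 0.1609 0.048 ] 9.5 10.0 100.0
brown [0.4351 0.1129 0.045 ]
brown [0.4403 0.0692 0.045 ]
brown [0.3784 0.0537 0.045 ]
brown [0.3715 0.1007 0.045 ]
[ 0.5082 -0.0009  0.007 ]
```

>>> drive_tool([
  [[50,1,-1],[0,0,0],85],
  [[100,1,-1],[0,0,0],85],
  [[135,1,-1],[0,0,0],85],
  [[149,1,-1],[0,0,0],85],
  [[149,1,-1],[0,0,0],65],
  [[149,1,-1],[0,0,0],45],
  [[149,1,-1],[0,0,0],37],
  [[149,1,-1],[0,0,0],37],
  [[149,1,-1],[0,0,0],37],
  [[149,1,-1],[0,0,0],37],
])

```text
time_s: 16.7
eef_pos: [0.5209, 0.1657, 0.0642]
tool_rot: [0.455, 0.542, -0.453, 0.543]
contact_force: [-0.6, -1.7, 6.2]
finger_gap: 0.552
```

```bash
python3 -c "
from m import *
delta([.5085,-.0008,.12],-88.9)"
```

```text
shift [-56.  -41.4 161.7] rx 0.15828216905795173
```

>>> drive_tool([
  [[-6,0,0],[0,0,0],37],
  [[-30,0,0],[0,0,0],37],
  [[-70,0,0],[0,0,0],37],
  [[-90,-10,40],[0.04,0,0],37],
  [[-90,-20,80],[0.08,0,0],37],
  [[-90,-30,120],[0.12,0,0],37],
  [[-90,-41,161],[0.158,0,0],37],
  [[-90,-41,161],[0.158,0,0],37],
  [[-90,-41,161],[0.158,0,0],37],
])

```text
time_s: 17.82
eef_pos: [0.5078, 0.0005, 0.1528]
tool_rot: [0.495, 0.505, -0.495, 0.505]
contact_force: [-0.4, 1.0, -4.5]
finger_gap: 0.555
```

```bash
python3 snap.py l wrist
```

```text
t 17.825 pos [5.078e-01 5.000e-04 1.528e-01] F [-0.4  1.  -4.5] gap 0.555 q7 -1.38
tool y [9.998e-01 2.000e-02 1.000e-04] tool z [ 2.000e-02 -9.998e-01 -7.000e-04] jaw yaw -88.86
```

View pics/l_wrist.png

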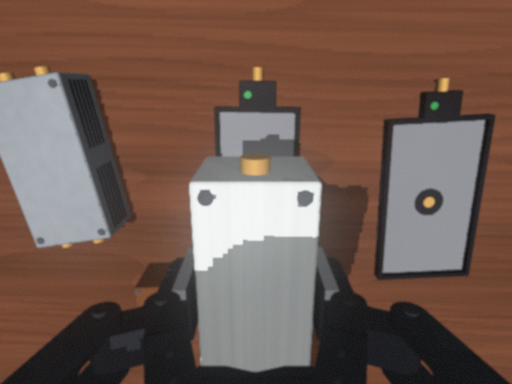

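```bash
python3 - <<'E'
from m import *
i=L('l')
a,b=px2w(i,191,182,.1816),px2w(i,321,182,.1816);d=a-b
print(a,b,(a+b)/2,'center',(a+b)/2-.05*np.array([np.cos(np.radians(1)),.02,0]),np.degrees(np.arctan2(d[1],d[0])))
# dock inner top edge
a,b=px2w(i,216,108,.012),px2w(i,300,108,.012);print(a,b,(a+b)/2, 'expected end x', .5085+.062)
print('long',px2w(i,429,202,.007))
c=np.array([px2w(i,*p,.012) for p in[(386,120),(493,114),(469,276),(376,279)]]);ang=lambda q:np.degrees(np.arctan2(q[1],q[0])).round(1)
print(c.mean(0),ang(c[0]-c[3]),ang(c[1]-c[2]),ang(c[0]-c[1]))
E
```

```text
[0.5563 0.0244 0.1816] [ 0.5572 -0.0215  0.1816] [0.5567 0.0015 0.1816] center [0.5067 0.0005 0.1816] 91.11420746197089
[0.5693 0.0342 0.012 ] [ 0.5706 -0.0349  0.012 ] [ 0.57   -0.0003  0.012 ] expected end x 0.5705
long [ 0.489  -0.1589  0.007 ]
[ 0.4891 -0.1575  0.012 ] 4.6 5.4 94.3
```

>>> drive_tool([
  [[40,1.5,1],[0,0,0],37],
  [[85,1.5,1],[0,0,0],37],
  [[110,1.5,1],[0,0,0],37],
  [[122,1.5,1],[0,0,0],37],
  [[126,1.5,1],[0,0,0],37],
  [[126,1.5,1],[0,0,0],37],
])

```text
time_s: 18.62
eef_pos: [0.5099, -0.0006, 0.0271]
tool_rot: [0.495, 0.505, -0.495, 0.505]
contact_force: [-0.2, 0.2, -3.2]
finger_gap: 0.55
```

>>> drive_tool([
  [[1,0,0],[0,0,0],37],
  [[2,0,0],[0,0,0],37],
  [[3,0,0],[0,0,0],37],
  [[3.7,0,0],[0,0,0],37],
  [[3.7,0,0],[0,0,0],37],
])

```text
time_s: 19.25
eef_pos: [0.5093, -0.0009, 0.0228]
tool_rot: [0.495, 0.505, -0.495, 0.505]
contact_force: [-0.6, -0.6, -3.0]
finger_gap: 0.555
```

>>> drive_tool([
  [[0.7,0,0],[0,0,0],37],
  [[1.4,0,0],[0,0,0],37],
  [[1.4,0,0],[0,0,0],37],
])

```text
time_s: 19.62
eef_pos: [0.5094, -0.0009, 0.0221]
tool_rot: [0.495, 0.505, -0.495, 0.505]
contact_force: [-4.6, 0.3, 10.2]
finger_gap: 0.554
```

Seated on the floor (+10 N). Releasing, then back over the pump.

>>> drive_tool([
  [[0.3,0,0],[0,0,0],54],
  [[0,0,0],[0,0,0],65],
  [[0,0,0],[0,0,0],85],
  [[0,0,0],[0,0,0],85],
  [[0,0,0],[0,0,0],85],
  [[-30,0,0],[0,0,0],85],
  [[-80,0,0],[0,0,0],85],
  [[-140,0,0],[0,0,0],85],
  [[-170,0,0],[0,0,0],85],
  [[-170,0,0],[0,0,0],85],
])

```text
time_s: 20.88
eef_pos: [0.5106, -0.0009, 0.1936]
tool_rot: [0.496, 0.504, -0.494, 0.506]
contact_force: [0.5, 0.1, -0.6]
finger_gap: 0.995
```

```bash
python3 -c "
from m import *
delta([.5252,.161,.19],-80)"
```

```text
shift [   3.8   17.8 -161.6] rx -0.15461353459985547
```

>>> drive_tool([
  [[0,6,-54],[-0.05,0,0],85],
  [[0,12,-108],[-0.1,0,0],85],
  [[0,18,-162],[-0.155,0,0],85],
  [[0,18,-162],[-0.155,0,0],85],
  [[0,18,-162],[-0.155,0,0],85],
  [[0,18,-162],[-0.155,0,0],85],
])

```text
time_s: 21.62
eef_pos: [0.524, 0.1597, 0.191]
tool_rot: [0.455, 0.541, -0.456, 0.541]
contact_force: [-0.1, -1.1, -0.6]
finger_gap: 0.995
```

```bash
python3 snap.py n wrist;  python3 - <<'E'
from m import *
save(cv2.imread('pics/n_wrist.png'),'n1.png',(190,85,330,275),3.15)
E
```

```text
t 21.625 pos [0.524  0.1597 0.191 ] F [-0.1 -1.1 -0.6] gap 0.995 q7 -1.57
tool y [ 9.852e-01  1.715e-01 -8.000e-04] tool z [ 1.715e-01 -9.852e-01  7.000e-04] jaw yaw -80.13
```

View pics/n_wrist.png

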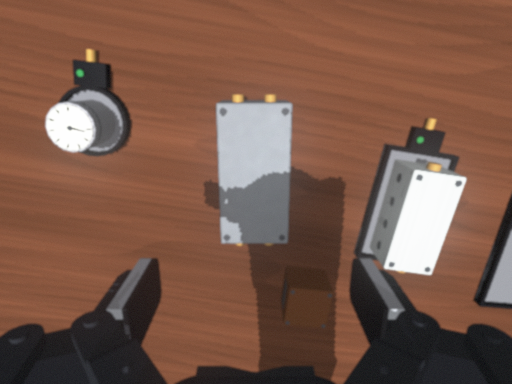

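View pics/n1.png

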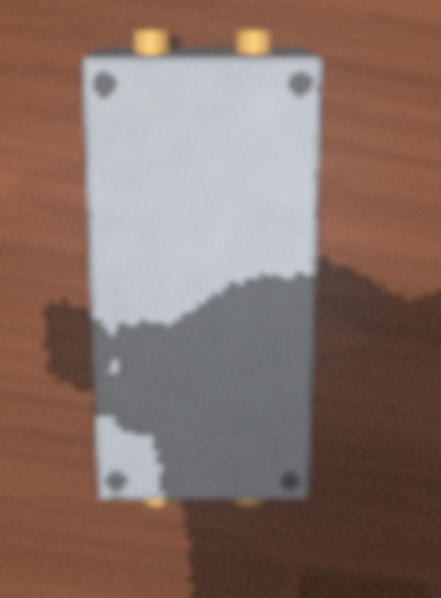

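```bash
python3 - <<'E'
from m import *
i=L('n');A=lambda p:(190+p[0]/3.15,85+p[1]/3.15)
ang=lambda q:np.degrees(np.arctan2(q[1],q[0])).round(1)
c=np.array([px2w(i,*A(p),.048) for p in[(82,56),(322,56),(308,498),(98,498)]]);m=c.mean(0);print(c,m,ang(c[0]-c[3]),ang(c[1]-c[2]),ang(c[0]-c[1]))
delta([m[0],m[1],.016])
E
```

```text
[[0.5836 0.2027 0.048 ]
 [0.5943 0.1408 0.048 ]
 [0.4677 0.1185 0.048 ]
 [0.457  0.1808 0.048 ]] [0.5256 0.1607 0.048 ] 9.8 10.0 99.8
shift [175.2   1.7  -0.7] rx None
```

>>> drive_tool([
  [[50,2,-1],[0,0,0],85.4],
  [[100,2,-1],[0,0,0],85.4],
  [[145,2,-1],[0,0,0],85.4],
  [[165,2,-1],[0,0,0],85.4],
  [[175,2,-1],[0,0,0],85.4],
  [[175,2,-1],[0,0,0],75],
  [[175,2,-1],[0,0,0],60],
  [[175,2,-1],[0,0,0],52],
  [[175,2,-1],[0,0,0],52],
  [[175,2,-1],[0,0,0],52],
])

```text
time_s: 22.92
eef_pos: [0.5266, 0.1624, 0.0176]
tool_rot: [0.455, 0.541, -0.454, 0.542]
contact_force: [-0.9, -1.4, 6.9]
finger_gap: 0.74
```

```bash
python3 -c "
from m import *
delta([.489,-.1588,.12],-85.2)"
```

```text
shift [-102.5  -92.5  309.8] rx 0.09051040640978276
```

>>> drive_tool([
  [[-5,0,0],[0,0,0],52],
  [[-25,0,0],[0,0,0],52],
  [[-70,0,0],[0,0,0],52],
  [[-115,0,0],[0,0,0],52],
  [[-120,-15,50],[0,0,0],52],
  [[-120,-30,100],[0.03,0,0],52],
  [[-120,-47,157],[0.06,0,0],52],
  [[-120,-63,212],[0.09,0,0],52],
  [[-120,-78,262],[0.09,0,0],52],
  [[-120,-92,310],[0.09,0,0],52],
])

```text
time_s: 24.18
eef_pos: [0.4886, -0.1599, 0.1366]
tool_rot: [0.478, 0.521, -0.478, 0.521]
contact_force: [0.9, 0.3, -5.8]
finger_gap: 0.735
```

>>> drive_tool([
  [[0,0,0],[0,0,0],52],
  [[0,0,0],[0,0,0],52],
  [[0,0,0],[0,0,0],52],
])

```text
time_s: 24.55
eef_pos: [0.4895, -0.157, 0.1363]
tool_rot: [0.478, 0.522, -0.478, 0.521]
contact_force: [-0.3, 0.1, -5.9]
finger_gap: 0.74
```

```bash
python3 snap.py o wrist
```

```text
t 24.55 pos [ 0.4895 -0.157   0.1363] F [-0.3  0.1 -5.9] gap 0.74 q7 -1.01
tool y [ 9.962e-01  8.690e-02 -2.000e-04] tool z [ 8.690e-02 -9.962e-01 -8.000e-04] jaw yaw -85.02
```

View pics/o_wrist.png

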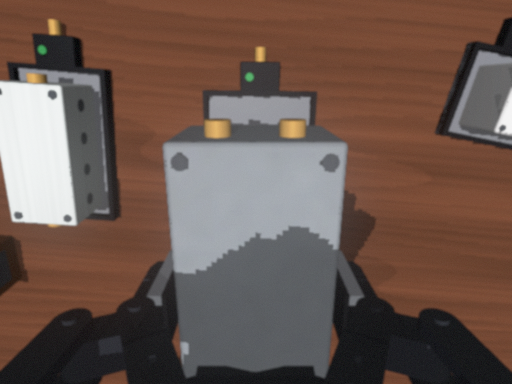

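```bash
python3 - <<'E'
from m import *
i=L('o');z=.1363-.0176+.048;u=np.array([.9962,.0869,0])
a,b=px2w(i,164.5,142,z),px2w(i,346.5,142,z);d=a-b
print((a+b)/2-.065*u,np.linalg.norm(d),np.degrees(np.arctan2(d[1],d[0])))
a,b=px2w(i,203.5,92,.012),px2w(i,317,93,.012);d=a-b;print('dock c',(a+b)/2-.077*u,np.linalg.norm(d),np.degrees(np.arctan2(d[1],d[0])))
delta([.489,-.1588,.0296])
E
```

```text
[ 0.4878 -0.1571  0.1667] 0.060912230667998085 94.95073018783215
dock c [ 0.4875 -0.1609  0.012 ] 0.08666907973690881 94.46243217202712
shift [106.7  -0.7   1.8] rx None
```

>>> drive_tool([
  [[40,0,2],[0,0,0],52],
  [[75,0,2],[0,0,0],52],
  [[95,0,2],[0,0,0],52],
  [[104,0,2],[0,0,0],52],
  [[108,0,2],[0,0,0],52],
  [[108,0,2],[0,0,0],52],
])

```text
time_s: 25.35
eef_pos: [0.4899, -0.1605, 0.0288]
tool_rot: [0.478, 0.521, -0.478, 0.521]
contact_force: [-0.2, -0.2, -5.2]
finger_gap: 0.737
```

>>> drive_tool([
  [[1,0,0],[0,0,0],52],
  [[2,0,0],[0,0,0],52],
  [[3,0,0],[0,0,0],52],
  [[3.5,0,0],[0,0,0],52],
  [[3.5,0,0],[0,0,0],52],
])

```text
time_s: 25.98
eef_pos: [0.4894, -0.1605, 0.0249]
tool_rot: [0.478, 0.521, -0.478, 0.521]
contact_force: [-0.2, -1.0, -5.5]
finger_gap: 0.734
```

>>> drive_tool([
  [[0.7,0,0],[0,0,0],52],
  [[1.4,0,0],[0,0,0],52],
  [[1.4,0,0],[0,0,0],52],
])

```text
time_s: 26.35
eef_pos: [0.4895, -0.1606, 0.0236]
tool_rot: [0.478, 0.521, -0.478, 0.521]
contact_force: [-0.7, 0.1, -1.9]
finger_gap: 0.735
```

>>> drive_tool([
  [[0.5,0,0],[0,0,0],52],
  [[0.8,0,0],[0,0,0],52],
  [[0.8,0,0],[0,0,0],52],
])

```text
time_s: 26.72
eef_pos: [0.4895, -0.1606, 0.0236]
tool_rot: [0.479, 0.521, -0.478, 0.521]
contact_force: [-4.8, 1.7, 11.8]
finger_gap: 0.735
```

Firm contact with the floor. Release and retreat.

>>> drive_tool([
  [[0,0,0],[0,0,0],68],
  [[0,0,0],[0,0,0],78],
  [[0,0,0],[0,0,0],85],
  [[0,0,0],[0,0,0],85],
  [[0,0,0],[0,0,0],85],
  [[-30,0,0],[0,0,0],85],
  [[-80,0,0],[0,0,0],85],
  [[-140,0,0],[0,0,0],85],
  [[-200,0,0],[0,0,0],85],
  [[-240,0,0],[0,0,0],85],
])

```text
time_s: 27.98
eef_pos: [0.4897, -0.1608, 0.2656]
tool_rot: [0.479, 0.52, -0.478, 0.522]
contact_force: [0.9, 0.6, -0.4]
finger_gap: 0.996
```

>>> drive_tool([
  [[0,0,0],[0,0,0],85],
  [[0,0,0],[0,0,0],85],
  [[0,0,0],[0,0,0],85],
])

```text
time_s: 28.35
eef_pos: [0.4888, -0.1603, 0.2614]
tool_rot: [0.478, 0.522, -0.479, 0.52]
contact_force: [0.6, 0.1, -0.4]
finger_gap: 0.997
```

```bash
python3 snap.py z wrist scene side;  python3 - <<'E'
from m import *
a=[cv2.imread(f'pics/z_{n}.png') for n in('scene','side')]
save(a[0],'z1.png',(110,130,440,290),2.4)
save(a[1],'z2.png',(150,120,350,340),2.7)
E
```

```text
t 28.35 pos [ 0.4888 -0.1603  0.2614] F [ 0.6  0.1 -0.4] gap 0.997 q7 -1.08
tool y [ 0.9964  0.0847 -0.0024] tool z [ 8.470e-02 -9.964e-01 -7.000e-04] jaw yaw -85.14
```

View pics/z_wrist.png

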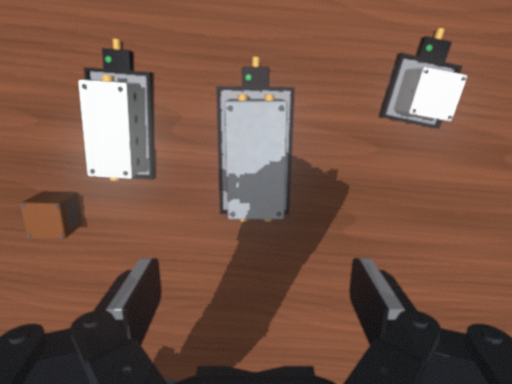

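View pics/z1.png

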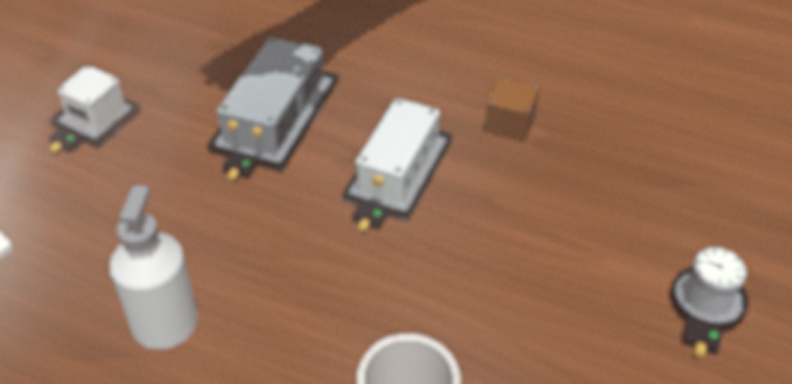

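View pics/z2.png

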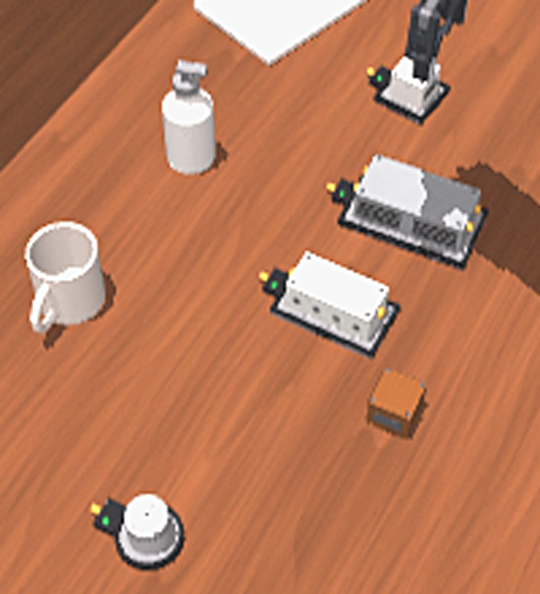

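```bash
python3 - <<'E'
from m import *
i=L('z')
def c4(n,z,ps):
    c=np.array([px2w(i,*p,z) for p in ps]);l=[np.linalg.norm(c[k]-c[(k+1)%4]).round(4) for k in range(4)];print(n,c.mean(0),l)
c4('pump',.054,[(223.5,100),(290,100),(285,219.5),(228,219.5)])
c4('valve',.051,[(80.5,80),(133,81),(131,179),(87,178)])
c4('sensor',.051,[(422.5,66),(467,74),(454.5,122),(410,114)])
c4('dock long',.012,[(216,88),(294,88),(289,216),(221,215)])
E
```

```text
pump [ 0.4883 -0.1617  0.054 ] [np.float64(0.0671), np.float64(0.1306), np.float64(0.0646), np.float64(0.1306)]
valve [ 0.5081 -0.0036  0.051 ] [np.float64(0.0524), np.float64(0.1029), np.float64(0.0481), np.float64(0.1022)]
sensor [ 0.5739 -0.339   0.051 ] [np.float64(0.046), np.float64(0.047), np.float64(0.0481), np.float64(0.0465)]
dock long [ 0.4873 -0.16    0.012 ] [np.float64(0.0872), np.float64(0.1545), np.float64(0.086), np.float64(0.1531)]
```

All four sit inside their recesses at the right top heights and sizes, so I'm handing in.

```bash
python3 -c "
from plant import ctrl
print(ctrl.hand_in())"
```

```text
the job is handed in; nothing more can be done
None
```

I took the pile apart from the top down and set each module in its own dock: gauge in the round dock, sensor block in the square, valve block in the narrow and pump case in the long. Each was lowered in millimetre steps until the floor took its weight (about 6–12 N), then let go before the next was moved. I handed in at about 28.5 s of the 96 s allowed; the hand-in gives no verdict.

- **Position:** the final pictures show all four upright inside the rims. The sensor block, valve block and pump case measured within about 3 mm of their dock centres, against 8 mm of clearance. I checked the gauge by eye only, and it looked centred and upright.
- **Bystanders:** the mug, gel bottle and brown look-alike block look untouched in the last pictures. I did not measure their positions again.
- **Disagreement:** the scene and side cameras differed by 4–6 mm in x, so I used the wrist camera to aim.
- **Failures:** no check failed, and the gripper was open and clear of everything at the end.

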